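# Seat the deck of a pen carousel on its locating pin

### The job

The white deck of the pen carousel is sitting up on its spindle with its notches out of line. Turn the deck with a fingertip (its round wells give purchase) until the notch marked by the blue line is over the red pin, then press the black hub down until the deck is fully seated, and take your hand away. Use light touches only: do not pinch or lift the deck, and leave the pots, stapler and other stock standing where they are.

Things in the scene. Friction and masses are not known exactly. Their poses are not given: they have to be found in the camera images.
- base: fixed round grey base of the pen carousel, 216 mm diameter, 30 mm high; origin on its axis at the table, z up; its +x axis points to the pin. Its flat top (z = 30 mm) is the floor seen through the deck's wells
- pin (a point): top centre of the red upright pin fixed on the base: 10 mm diameter, rising 9.5 mm above the base's top, 90 mm from the carousel's axis, so that half of it peeps out beyond the deck's rim; a red mark on the base lies just outside it and runs down its side. Two plain steel pins of the same size stand on the base at the same radius, 100 and 220 degrees anticlockwise from the red one. While the deck sits up its underside is 2.5 mm above the pins
- notch (a point): middle of the marked notch in the rim of the deck, at the deck's underside, 90 mm from the axis. The notch is open to the rim, about 20 mm wide and 15 mm deep, cut right through; a blue line on the deck runs from the hub to it. Two unmarked notches lie 100 and 220 degrees anticlockwise from it; the spacing is uneven, so the deck fits over the three pins only with this notch on the red pin. A pin has about 4.5 mm (3 degrees) of play to each side
- deck (a joint): turn of the white round deck (184 mm diameter, 16 mm thick, three round through-holes, the wells) about the vertical axis, rad, positive anticlockwise seen from above; 0 (or any whole turn) = marked notch exactly over the red pin. It turns without end either way, with light rubbing friction (about 0.06 N m), and stays where it is left
- hub (a joint): how far hub and deck together are pressed down the spindle, m: 0 = sitting up (deck's top 58 mm, underside 42 mm above the table), 0.012 = fully seated on the base (deck's top 46 mm), negative = pulled up. A stiff sliding fit: it takes about 5 to 7 N to push it down and it stays where it is left. Unless the marked notch is over the red pin, the rim strikes the pins after 2.5 mm
- hub_top (a point): centre of the top of the black round hub cap in the middle of the deck, 36 mm diameter, 4 mm proud of the deck's top (62 mm above the table while the deck sits up, 50 mm when seated); the place to press. The cap does not turn
- well_a (a point): centre of a round well at the level of the deck's top: a 50 mm diameter hole right through the deck, its centre 47 mm from the axis, 60 degrees anticlockwise from the notch; a shut fingertip let into it drives the deck round. While the deck sits up, the base's top is 28 mm below this point
- well_b (a point): centre of a round well at the level of the deck's top: a 50 mm diameter hole right through the deck, its centre 47 mm from the axis, 180 degrees from the notch; a shut fingertip let into it drives the deck round. While the deck sits up, the base's top is 28 mm below this point
- well_c (a point): centre of a round well at the level of the deck's top: a 50 mm diameter hole right through the deck, its centre 47 mm from the axis, 60 degrees clockwise from the notch; a shut fingertip let into it drives the deck round. While the deck sits up, the base's top is 28 mm below this point
- pot_blue: loose round pot of clear frosted plastic, 45 mm diameter, 85 mm high, with four blue pens in it (tips at 110 mm); a bystander standing upright near the carousel; origin at the centre of its underside, z up
- pot_red: loose round pot of clear frosted plastic, 45 mm diameter, 85 mm high, with four red pens in it (tips at 110 mm); a bystander standing upright near the carousel; origin at the centre of its underside, z up
- pot_green: loose round pot of clear frosted plastic, 45 mm diameter, 85 mm high, with four green pens in it (tips at 110 mm); a bystander standing upright near the carousel; origin at the centre of its underside, z up
- eraser: loose white eraser, 45 x 22 x 14 mm, a bystander; origin at the centre of its underside
- tape: loose yellow roll of tape lying flat, 60 mm diameter, 18 mm high, a bystander; origin at the centre of its underside
- stapler: loose black and grey stapler, 135 x 34 x 44 mm, a bystander; origin at the centre of its underside, x along it
- notebooks: loose pile of four notebooks, 150 x 110 x 32 mm, a bystander; origin at the centre of its underside

How it is judged:
At the end, for the whole second after the job is handed in: the deck is pressed down at least 10.5 of its 12 mm with the pin in its notch (within 7 mm) and is at rest; every bystander is within 30 mm of where it stood and the pots are upright (within 0.2 rad) (value of joint hub above 0.0105 m and horizontal distance between notch and pin below 0.007 m and velocity of joint deck between -0.05 and 0.05 rad/s and not (distance of pot_blue from where it was at the start of the episode above 0.03 m) and not (distance of pot_red from where it was at the start of the episode above 0.03 m) and not (distance of pot_green from where it was at the start of the episode above 0.03 m) and not (distance of eraser from where it was at the start of the episode above 0.03 m) and not (distance of tape from where it was at the start of the episode above 0.03 m) and not (distance of stapler from where it was at the start of the episode above 0.03 m) and not (distance of notebooks from where it was at the start of the episode above 0.03 m) and angle between each of pot_blue, pot_red, pot_green's own z axis and vertical below 0.2 rad); the robot touches nothing.
It fails at once if the deck is lifted on its spindle (more than 4 mm) (value of joint hub below -0.004 m).
It fails at once if the deck is pinched or forced (more than 40 N between fingers and deck or hub) (contact force between the fingers and base above 40 N).
It fails at once if a pot, the eraser, the tape, the stapler or the notebooks are lifted, carried or pushed away (more than 30 mm) (distance of any of pot_blue, pot_red, pot_green, eraser, tape, stapler, notebooks from where it was at the start of the episode above 0.03 m).
It fails at once if a pot is tipped over (angle between any of pot_blue, pot_red, pot_green's own z axis and vertical above 0.4 rad).
It also fails if it takes over 51 s, if anything falls off the work surface, if the arm or the gripper's body presses on something with over 40 N, if the wrist force passes 120 N, or if a joint passes its speed limit or range.

### The arm

A 7-joint arm with a two-finger parallel gripper is mounted at the origin on the work surface. World frame = base frame: x ahead of the robot, y to its left, z up, the work surface at z = 0. Lengths are in m, angles in rad, forces in N, time in s.
With the tool pointing down it reaches from about 0.425 to 0.825 m from the base axis. Payload 3.6 kg.
Tool frame: the origin (TCP) lies at the very end of the fingers, on their centre line; the grasp point (between the pads) lies 19 mm behind it (grip_depth is the distance from the TCP to the grasp point, in m); z points along the fingers, y is the direction in which the jaws open and shut (so a half turn about z gives the same grasp; the last joint's range is limited). The gripper opens to 93 mm and grips with 3 to 60 N. Pads are 15 mm wide; open, the fingers measure 128 mm over their backs; the gripper's body (75 mm by 188 mm) begins 65 mm behind the grasp point.
Start: joints at [1.234, 0.615, -0.013, 1.423, 0.008, 1.103, -0.04], TCP at [0.198, -0.619, 0.219] pointing down, gripper open.
Joint ranges: [-3.12, 3.12], [-0.3, 2.06], [-1.34, 1.32], [0.26, 2.42], [-1.36, 4.5], [0.01, 1.98], [-2.84, 2.84]. Speed limits (rad/s): [2.79, 2.79, 3.14, 3.14, 3.14, 3.14, 3.14].

### API

Orientations are given as a rotation vector (axis times angle).
In Python, from bench import * gives the robot as it stands.
- The arm moves only by the tool play_rows, never from a script. Its argument "rows" is text: rows parted by semicolons, each of 4 numbers parted by spaces: the shift along the tool's x, y, z in m, then the turn about the tool's z in degrees. In form: x y z roll; .... A call has 1 to 8 rows; each row shifts and turns the commanded pose from where the row before left it, along the tool's axes as they then stand; what a row does not reach is not made up. A row lasts 1/12 s, in which the tool goes at most 41.7 mm and 7.16 degrees, less where a joint would pass 70% of its speed; a pose out of reach is approached as far as the arm can. A call is refused whole if a number of a shift passes 0.0417 or a number of a turn 7.16, either way. A call with a gripper value outside its range is refused whole. "gripper" is the finger opening in m, from 0 to 0.093, set as the call begins (left out, the last holds). The fingers move at their own pace and stop on an object; "newtons" is the grip in N (left out, the last holds). Time passes only in rows, so rows that do not move let the fingers close. It gives the time, the measured TCP pose, the force and the opening at its end, in the units of the state.
- get_state(): the state, without advancing time (a new reading comes with each control period).
- camera(name): name is "side" or "top" or "wrist"; returns the picture (400x640x3 uint8, red, green, blue); there is no depth.
- camera_model(name): a dict with "fx", "fy", "cx", "cy" (pixels), "world_from_camera" (4x4, takes a point from camera to world coordinates). Camera axes: x right, y up, looking along -z (the intrinsics and any distortion apply to the point x, -y, -z); pixel columns grow to the right and rows downward; lengths in m; the calibration is good to about 2 mm. A picture is of the moment at which its call begins: read the wrist's pose just before it. camera_model takes no time and is no camera call; for the wrist camera it gives the pose at the moment of the call.
- finish_job(): hands the job in, once; it reports no verdict.
The state is a dict: "time_s": time; "joint_positions": joint angles; "qd": joint speeds; "joint_efforts": joint torques, N m; "ee_pos": TCP position; "orientation": TCP orientation; "wrist_force": force on the tool from outside, world axes, zero at the start; "torque": the same for the moment, N m; "finger_gap": finger opening in m.
Only numpy, scipy, OpenCV 4.12 (cv2) and the standard library are available. Lean on these libraries where they do the work, as an engineer would, in place of code of your own. Each camera call takes 0.05 s, during which the arm holds its last target.

## Working session

There is one attempt and no reset: what is moved stays moved. The work goes in short steps, Python scripts to look and compute and a tool call to move; the robot and the scene stay as the last step left them, time stands still between calls to the robot, and variables do not carry over. Pictures are saved under pics/ and viewed, and the job is handed in when it is done.

Besides the shell and the picture viewer there is one more tool, called after ">>>" by a JSON object that holds its "name" and its "arguments". play_rows: Moves the arm, as the interface text tells. Its arguments: {"type":"object","properties":{"rows":{"type":"string"},"gripper":{"type":"number"},"newtons":{"type":"number"}},"required":["rows"]}

```bash
mkdir -p pics; python3 - <<'E'
from bench import *
import cv2
s=get_state();print(s)
for n in ["top","side","wrist"]:
    m=camera_model(n);print(n,m)
    im=camera(n);cv2.imwrite(f"pics/{n}0.png",im[:,:,::-1])
E
```

```text
{'time_s': 0.0, 'joint_positions': array([ 1.23451663,  0.61589491, -0.0125709 ,  1.42484731,  0.00811775,
        1.10340544, -0.04040402]), 'qd': array([ 0.0007397 , -0.00013484,  0.00016784,  0.00071632,  0.00065619,
       -0.00109463,  0.00093167]), 'joint_efforts': array([-3.81816726e-04, -4.58927929e+01,  2.09324341e-01, -1.65743494e+01,
       -6.08885475e-02,  2.05297570e-02,  2.36536134e-04]), 'ee_pos': array([ 0.19789674, -0.61833155,  0.21751418]), 'orientation': array([-3.10154315e+00, -4.84328906e-01,  7.25815502e-04]), 'wrist_force': array([ 0.36997759, -0.53020144,  0.43751085]), 'torque': array([ 0.02147733,  0.00050136, -0.00011485]), 'finger_gap': 0.092887332495482}
top {'fx': 386.7977520024585, 'fy': 386.7977520024585, 'cx': 315.54140724771054, 'cy': 207.59752666279257, 'world_from_camera': array([[-0.02851767,  0.98045237, -0.19467896,  0.37278772],
       [-0.99936995, -0.03208211, -0.01518029, -0.01985995],
       [-0.02112926,  0.1941234 ,  0.98074954,  1.09566799],
       [ 0.        ,  0.        ,  0.        ,  1.        ]])}
side {'fx': 421.5431632074206, 'fy': 421.5431632074206, 'cx': 310.3915304429588, 'cy': 198.1555611292806, 'world_from_camera': array([[-0.97833917,  0.08576681, -0.18840521,  0.31209303],
       [-0.20603947, -0.49139851,  0.84621229,  1.1358963 ],
       [-0.02000511,  0.86670154,  0.49842576,  0.74225083],
       [ 0.        ,  0.        ,  0.        ,  1.        ]])}
wrist {'fx': 330.64372512810485, 'fy': 330.64372512810485, 'cx': 320.15489298286803, 'cy': 200.78834086949487, 'world_from_camera': array([[ 0.30454314,  0.92138358,  0.2414659 ,  0.26375857],
       [-0.95249676,  0.29508459,  0.07533264, -0.59853438],
       [-0.00184261, -0.25293753,  0.96748086,  0.38308498],
       [ 0.        ,  0.        ,  0.        ,  1.        ]])}
```

View pics/top0.png

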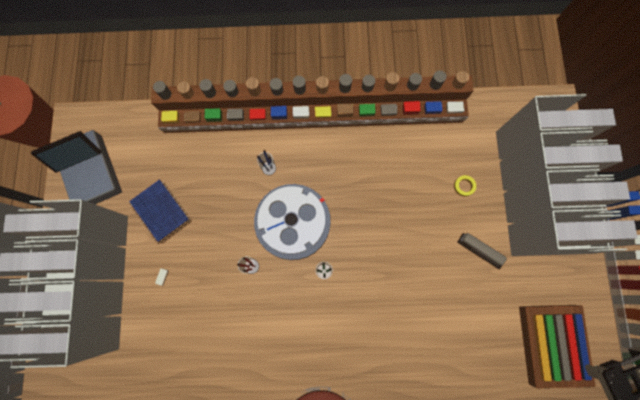

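View pics/side0.png

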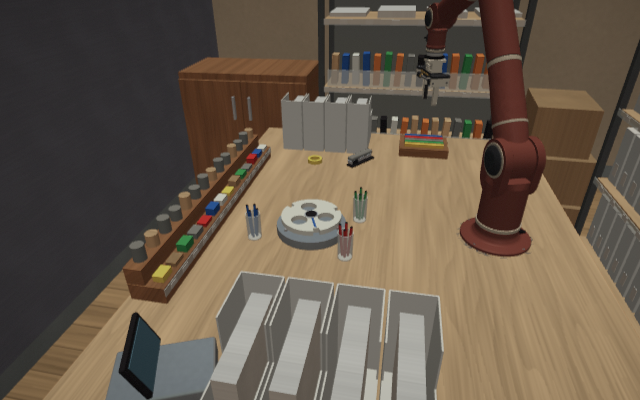

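View pics/wrist0.png

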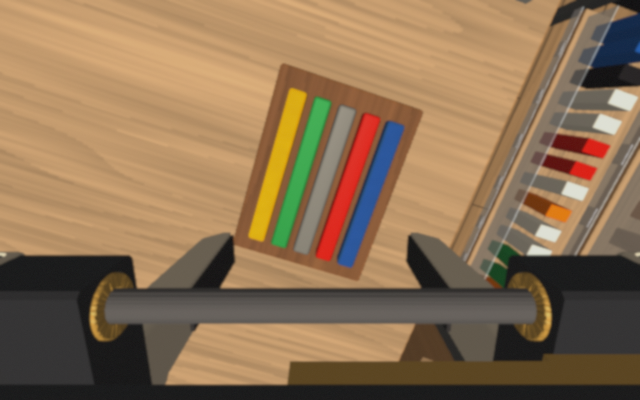

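```bash
cat > h.py <<'E'
import numpy as np, cv2
def ray(m,u,v):
    T=np.array(m["world_from_camera"]); d=np.array([(u-m["cx"])/m["fx"],-(v-m["cy"])/m["fy"],-1.])
    return T[:3,3],T[:3,:3]@d
def onz(m,u,v,z):
    o,d=ray(m,u,v); return o+d*(z-o[2])/d[2]
def proj(m,p):
    T=np.array(m["world_from_camera"]); c=T[:3,:3].T@(np.array(p)-T[:3,3])
    return np.array([m["cx"]+m["fx"]*c[0]/-c[2], m["cy"]-m["fy"]*c[1]/-c[2]])
E
python3 - <<'E'
from bench import *
from h import *
m=camera_model("top")
im=cv2.imread("pics/top0.png")
c=im[140:290,210:360]
cv2.imwrite("pics/topc.png",cv2.resize(c,None,fx=4,fy=4,interpolation=cv2.INTER_CUBIC))
hsv=cv2.cvtColor(im,cv2.COLOR_BGR2HSV)
roi=np.zeros(im.shape[:2],np.uint8);cv2.circle(roi,(292,222),42,255,-1)
white=((hsv[...,1]<60)&(hsv[...,2]>140)&(roi>0)).astype(np.uint8)
cs,_=cv2.findContours(white,cv2.RETR_EXTERNAL,cv2.CHAIN_APPROX_NONE)
k=max(cs,key=cv2.contourArea);print("white",cv2.contourArea(k))
pts=np.array([onz(m,*p[0],.058)[:2] for p in cv2.convexHull(k)])
print("deck centre",cv2.minEnclosingCircle(pts.astype(np.float32)))
dark=((hsv[...,2]<60)&(roi>0)).astype(np.uint8)
n,l,st,ce=cv2.connectedComponentsWithStats(dark)
for i in range(1,n):
    if st[i,4]>8: print("dark",st[i],ce[i],onz(m,*ce[i],.062))
blue=((hsv[...,0]>95)&(hsv[...,0]<130)&(hsv[...,1]>110)&(roi>0)).astype(np.uint8)
n,l,st,ce=cv2.connectedComponentsWithStats(blue)
for i in range(1,n):
    if st[i,4]>4: print("blue",st[i],ce[i],onz(m,*ce[i],.058))
red=(((hsv[...,0]<8)|(hsv[...,0]>172))&(hsv[...,1]>130)&(roi>0)).astype(np.uint8)
n,l,st,ce=cv2.connectedComponentsWithStats(red)
for i in range(1,n):
    if st[i,4]>2: print("red",st[i],ce[i],onz(m,*ce[i],.038))
E
```

```text
white 3509.0
deck centre ((0.5521606206893921, 0.06552335619926453), 0.09612565487623215)
dark [286 214  10  11  68] [290.47058824 218.60294118] [0.54976791 0.06501266 0.062     ]
blue [269 224  11   5  11] [274. 226.] [0.53152434 0.11045026 0.058     ]
red [320 198   5   4  14] [321.78571429 199.42857143] [ 0.60546083 -0.0216253   0.038     ]
```

View pics/topc.png

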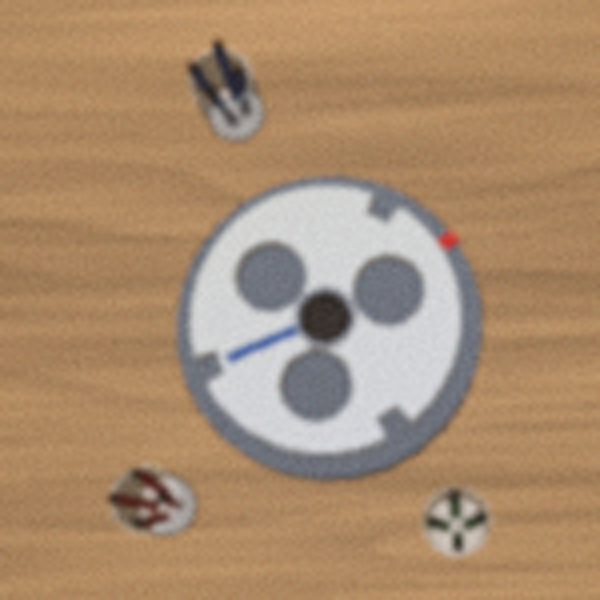

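>>> {"name": "play_rows", "arguments": {"rows": "0 0 0 5.9; 0 0 0 5.9; 0 0 0 5.9", "gripper": 0, "newtons": 10}}

```text
time_s: 0.4
ee_pos: [0.198, -0.6187, 0.2181]
orientation: [-3.14, 0.007, 0.0]
wrist_force: [1.2, -0.3, -0.2]
finger_gap: 0.0774
```

>>> {"name": "play_rows", "arguments": {"rows": "0.018 -0.034 0 0; 0.018 -0.034 0 0; 0.018 -0.034 0 0; 0.018 -0.034 0 0; 0.018 -0.034 0 0; 0.018 -0.034 0 0; 0.018 -0.034 0 0; 0.018 -0.034 0 0"}}

```text
time_s: 1.07
ee_pos: [0.3423, -0.345, 0.2186]
orientation: [-3.141, -0.001, 0.0]
wrist_force: [1.5, -0.4, 0.8]
finger_gap: 0.0242
```

>>> {"name": "play_rows", "arguments": {"rows": "0.018 -0.034 0 0; 0.018 -0.034 0 0; 0.018 -0.034 0 0; 0.018 -0.034 0 0; 0.018 -0.034 0 0; 0.018 -0.034 0 0; 0.018 -0.034 0 0; 0.018 -0.034 0 0"}}

```text
time_s: 1.73
ee_pos: [0.486, -0.073, 0.2187]
orientation: [3.142, 0.001, -0.0]
wrist_force: [1.2, -0.3, 0.5]
finger_gap: 0.0002
```

>>> {"name": "play_rows", "arguments": {"rows": "0.016 -0.034 0 0; 0.016 -0.034 0 0; 0.016 -0.034 0 0; 0.016 -0.034 0 0; 0 0 0 0; 0 0 0 0"}}

```text
time_s: 2.23
ee_pos: [0.5496, 0.0643, 0.2181]
orientation: [-3.141, -0.01, 0.001]
wrist_force: [-0.5, -1.6, 0.1]
finger_gap: 0.0004
```

```bash
python3 - <<'E'
from bench import *
from h import *
print(get_state()["ee_pos"]); m=camera_model("wrist"); print(m["world_from_camera"])
im=camera("wrist");cv2.imwrite("pics/w1.png",im[:,:,::-1])
import pickle; pickle.dump(m,open("w1.pkl","wb"))
for p in [(.55,.065,.062),(.579,.102,.058),(.55,.065,.218)]: print(proj(m,p))
E
```

```text
[0.54956439 0.06430594 0.21806293]
[[ 6.12547152e-03  9.67278341e-01  2.53643628e-01  6.18730726e-01]
 [-9.99981117e-01  6.05071242e-03  1.07486547e-03  6.35233782e-02]
 [-4.95030566e-04 -2.53645423e-01  9.67297139e-01  3.83477091e-01]
 [ 0.00000000e+00  0.00000000e+00  0.00000000e+00  1.00000000e+00]]
[318.40452976 185.61679221]
[280.91137502 155.64196081]
[316.77261064 246.42781191]
```

View pics/w1.png

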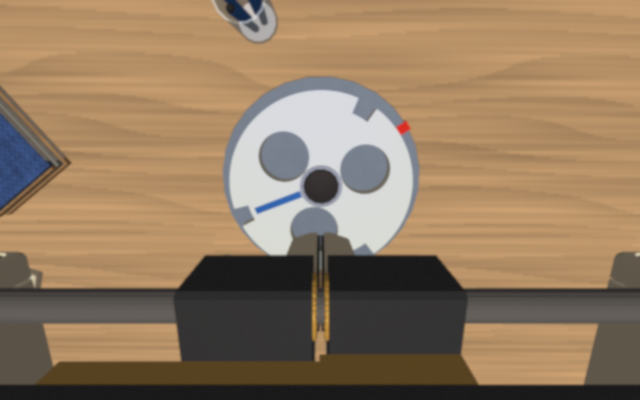

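```bash
cat > meas.py <<'E'
from h import *
def meas(im,m,ztop=.058,v=True,cxy=None):
    "im BGR; returns notch, pin bearings"
    hsv=cv2.cvtColor(im,cv2.COLOR_BGR2HSV)
    H,W=im.shape[:2]
    def comps(mask,mn):
        n,l,st,ce=cv2.connectedComponentsWithStats(mask.astype(np.uint8)); return [(st[i],ce[i],l==i) for i in range(1,n) if st[i,4]>mn]
    c0=np.array(cxy if cxy is not None else (.55,.065))
    pc=proj(m,(c0[0],c0[1],ztop)); rp=abs(proj(m,(c0[0],c0[1]+.09,ztop))-pc).max()
    yy,xx=np.mgrid[:H,:W]; rr=np.hypot(xx-pc[0],yy-pc[1])
    hub=[c for c in comps((hsv[...,2]<75)&(rr<.3*rp),20)]
    for c in hub: print("hub",c[1],onz(m,*c[1],ztop+.004)[:2],c[0][4])
    blue=comps((hsv[...,0]>100)&(hsv[...,0]<125)&(hsv[...,1]>120)&(rr<rp),8)
    bl=max(blue,key=lambda c:c[0][4]) if blue else None
    red=comps(((hsv[...,0]<8)|(hsv[...,0]>172))&(hsv[...,1]>150)&(rr<1.35*rp),3)
    rd=max(red,key=lambda c:c[0][4]) if red else None
    if bl:
        p=np.array([onz(m,u,v_,ztop)[:2] for v_,u in zip(*np.nonzero(bl[2]))])
        d,_,x,y=[0]*4 or (0,0,0,0)
        vx,vy,x0,y0=cv2.fitLine(p.astype(np.float32),cv2.DIST_HUBER,0,.001,.001).ravel()
        mid=p.mean(0)-c0
        if vx*mid[0]+vy*mid[1]<0: vx,vy=-vx,-vy
        an=np.degrees(np.arctan2(mid[1],mid[0])); print("blue mid",p.mean(0),"bearing",an,"line dir",np.degrees(np.arctan2(vy,vx)),"n",len(p))
    if rd:
        q=onz(m,*rd[1],.032)[:2]; ap=np.degrees(np.arctan2(*(q-c0)[::-1])); print("red",rd[1],q,"r",np.linalg.norm(q-c0),"bearing",ap,"n",rd[0][4])
    if bl and rd: print("q deg",(an-ap+180)%360-180)
E
python3 - <<'E'
from meas import *
import pickle
m=pickle.load(open("w1.pkl","rb")); im=cv2.imread("pics/w1.png")
meas(im,m)
g=cv2.cvtColor(im,cv2.COLOR_BGR2GRAY)
hsv=cv2.cvtColor(im,cv2.COLOR_BGR2HSV)
w=((hsv[...,1]<35)&(hsv[...,2]>150)).astype(np.uint8)
n,l,st,ce=cv2.connectedComponentsWithStats(w)
i=1+np.argmax(st[1:,4]); mk=(l==i).astype(np.uint8)
cs,h=cv2.findContours(mk,cv2.RETR_CCOMP,cv2.CHAIN_APPROX_NONE)
for k in cs:
    if cv2.contourArea(k)>300:
        p=np.array([onz(m,*a[0],.058)[:2] for a in k],np.float32); print("contour",cv2.contourArea(k),cv2.minEnclosingCircle(p))
        # deck rim fit: least squares circle
        if cv2.contourArea(k)>8000:
            hull=cv2.convexHull(k)[:,0]; hull=hull[hull[:,1]<225]
            P=np.array([onz(m,*a,.058)[:2] for a in hull]); A=np.c_[2*P,np.ones(len(P))]; s=np.linalg.lstsq(A,(P**2).sum(1),rcond=None)[0]; print("rim fit",s[:2],np.sqrt(s[2]+s[:2]@s[:2]))
E
```

```text
hub [320.53929867 185.90568319] [0.54972005 0.06287791] 827
blue mid [0.53175271 0.10614504] bearing 113.91666895827736 line dir 111.565796 n 204
red [403.53061224 127.13265306] [ 0.6061591  -0.02293945] r 0.10434170536172706 bearing -57.43724995490208 n 98
q deg 171.35391891317943
contour 22274.0 ((0.5487202405929565, 0.06306040287017822), 0.09366467595100403)
rim fit [0.54884297 0.06276969] 0.09316717707511346
contour 416.5 ((0.5317577123641968, 0.1057799682021141), 0.026570618152618408)
contour 1100.0 ((0.5485495924949646, 0.06285856664180756), 0.019764838740229607)
contour 1886.5 ((0.5655491352081299, 0.018657347187399864), 0.025115109980106354)
contour 1940.5 ((0.5771202445030212, 0.09995406121015549), 0.025368692353367805)
```

>>> {"name": "play_rows", "arguments": {"rows": "0.014 -0.018 0.02 0; 0.014 -0.018 0.04 0; 0 0 0.04 0; 0 0 0.035 0; 0 0 0.015 0; 0 0 0 0; 0 0 0 0"}}

```text
time_s: 2.87
ee_pos: [0.5758, 0.0934, 0.0722]
orientation: [3.14, -0.003, -0.002]
wrist_force: [0.7, -0.2, 1.3]
finger_gap: 0.0003
```

```bash
python3 - <<'E'
from bench import *
from h import *
print(get_state()["ee_pos"]); m=camera_model("wrist")
im=camera("wrist");cv2.imwrite("pics/w2.png",im[:,:,::-1])
print(proj(m,(.577,.1,.058)),proj(m,get_state()["ee_pos"]))
E
```

```text
[0.57577961 0.09335957 0.07217233]
[306.63006003 235.73103977] [316.80466353 246.11644489]
```

View pics/w2.png

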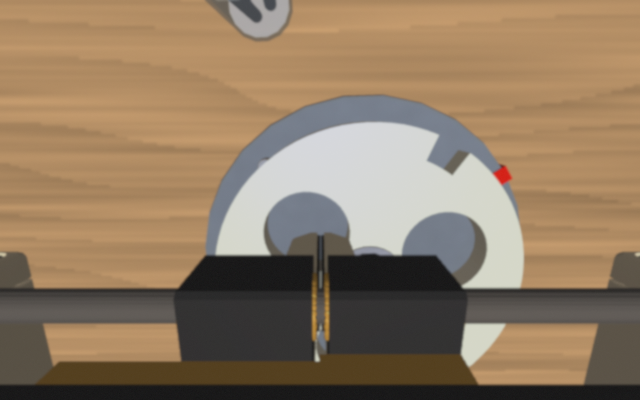

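>>> {"name": "play_rows", "arguments": {"rows": "0.001 -0.006 0 0; 0 0 0.01 0; 0 0 0.01 0; 0 0 0.008 0; 0 0 0 0; 0 0 0 0"}}

```text
time_s: 3.42
ee_pos: [0.5765, 0.1014, 0.0436]
orientation: [3.141, 0.001, -0.003]
wrist_force: [-0.7, 0.4, -0.5]
finger_gap: 0.0004
```

```bash
python3 - <<'E'
import numpy as np
c=np.array([.549,.0635]);r=.047
a=np.radians(np.arange(54,-130,-5)); P=c+r*np.c_[np.cos(a),np.sin(a)]
for i,d in enumerate(np.diff(P,axis=0)): print(f"{54-5*i-5}: {d[0]:.4f} {-d[1]:.4f}",P[i+1].round(4))
E
```

```text
49: 0.0032 0.0026 [0.5798 0.099 ]
44: 0.0030 0.0028 [0.5828 0.0961]
39: 0.0027 0.0031 [0.5855 0.0931]
34: 0.0024 0.0033 [0.588  0.0898]
29: 0.0021 0.0035 [0.5901 0.0863]
24: 0.0018 0.0037 [0.5919 0.0826]
19: 0.0015 0.0038 [0.5934 0.0788]
14: 0.0012 0.0039 [0.5946 0.0749]
9: 0.0008 0.0040 [0.5954 0.0709]
4: 0.0005 0.0041 [0.5959 0.0668]
-1: 0.0001 0.0041 [0.596  0.0627]
-6: -0.0003 0.0041 [0.5957 0.0586]
-11: -0.0006 0.0041 [0.5951 0.0545]
-16: -0.0010 0.0040 [0.5942 0.0505]
-21: -0.0013 0.0039 [0.5929 0.0467]
-26: -0.0016 0.0038 [0.5912 0.0429]
-31: -0.0020 0.0036 [0.5893 0.0393]
-36: -0.0023 0.0034 [0.587  0.0359]
-41: -0.0026 0.0032 [0.5845 0.0327]
-46: -0.0028 0.0030 [0.5816 0.0297]
-51: -0.0031 0.0027 [0.5786 0.027 ]
-56: -0.0033 0.0024 [0.5753 0.0245]
-61: -0.0035 0.0021 [0.5718 0.0224]
-66: -0.0037 0.0018 [0.5681 0.0206]
-71: -0.0038 0.0015 [0.5643 0.0191]
-76: -0.0039 0.0012 [0.5604 0.0179]
-81: -0.0040 0.0008 [0.5564 0.0171]
-86: -0.0041 0.0005 [0.5523 0.0166]
-91: -0.0041 0.0001 [0.5482 0.0165]
-96: -0.0041 -0.0003 [0.5441 0.0168]
-101: -0.0041 -0.0006 [0.54   0.0174]
-106: -0.0040 -0.0010 [0.536  0.0183]
-111: -0.0039 -0.0013 [0.5322 0.0196]
-116: -0.0038 -0.0016 [0.5284 0.0213]
-121: -0.0036 -0.0020 [0.5248 0.0232]
-126: -0.0034 -0.0023 [0.5214 0.0255]
```

>>> {"name": "play_rows", "arguments": {"rows": "0.0032 0.0026 0 0; 0.0030 0.0028 0 0; 0.0027 0.0031 0 0; 0.0024 0.0033 0 0; 0.0021 0.0035 0 0; 0.0018 0.0037 0 0; 0.0015 0.0038 0 0; 0.0012 0.0039 0 0"}}

```text
time_s: 4.08
ee_pos: [0.5938, 0.075, 0.0441]
orientation: [-3.141, -0.001, 0.005]
wrist_force: [-4.1, 2.8, 0.4]
finger_gap: 0.0007
```

```bash
python3 - <<'E'
from bench import *
from h import *
import pickle
m=camera_model("wrist");pickle.dump(m,open("w3.pkl","wb"))
im=camera("wrist");cv2.imwrite("pics/w3.png",im[:,:,::-1])
im=camera("top");cv2.imwrite("pics/t3.png",cv2.resize(im[140:290,210:360,::-1],None,fx=3,fy=3))
s=get_state();print(s["ee_pos"],s["wrist_force"])
E
```

```text
[0.59524451 0.07365857 0.0443759 ] [-1.51182726  1.07288263 -0.31460801]
```

View pics/w3.png

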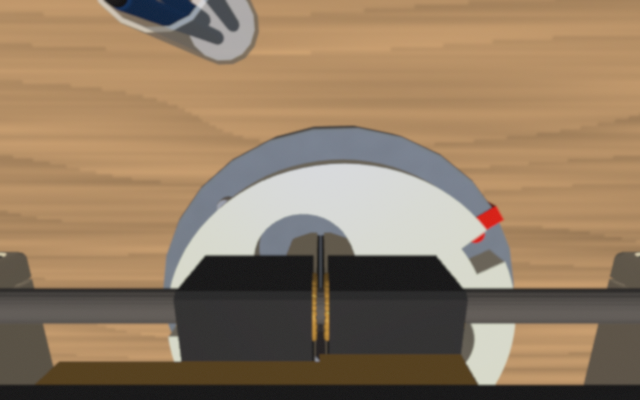

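View pics/t3.png

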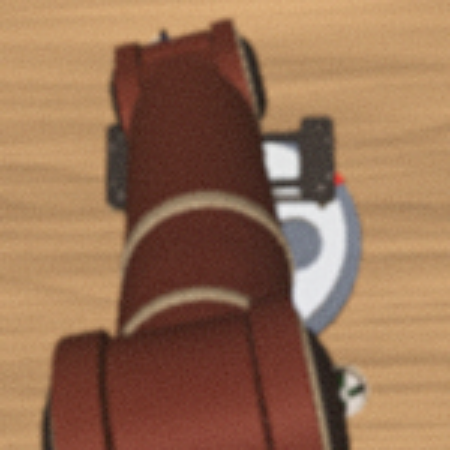

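>>> {"name": "play_rows", "arguments": {"rows": "0.0008 0.0040 0 0; 0.0005 0.0041 0 0; 0.0001 0.0041 0 0; -0.0003 0.0041 0 0; -0.0006 0.0041 0 0; -0.0010 0.0040 0 0; -0.0013 0.0039 0 0; -0.0016 0.0038 0 0"}}

```text
time_s: 4.85
ee_pos: [0.5929, 0.0423, 0.045]
orientation: [-3.141, -0.001, -0.005]
wrist_force: [-0.0, 1.7, 0.1]
finger_gap: 0.0006
```

>>> {"name": "play_rows", "arguments": {"rows": "-0.0020 0.0036 0 0; -0.0023 0.0034 0 0; -0.0026 0.0032 0 0; -0.0028 0.0030 0 0; -0.0031 0.0027 0 0; -0.0033 0.0024 0 0; -0.0035 0.0021 0 0; -0.0037 0.0018 0 0"}}

```text
time_s: 5.52
ee_pos: [0.5682, 0.027, 0.0447]
orientation: [-3.134, -0.007, -0.002]
wrist_force: [3.8, 8.1, 0.1]
finger_gap: 0.0001
```

>>> {"name": "play_rows", "arguments": {"rows": "-0.0038 0.0015 0 0; -0.0039 0.0012 0 0; -0.0040 0.0008 0 0; -0.0041 0.0005 0 0; -0.0041 0.0001 0 0; -0.0041 -0.0003 0 0; -0.0041 -0.0006 0 0; -0.0040 -0.0010 0 0"}}

```text
time_s: 6.18
ee_pos: [0.5385, 0.0175, 0.0452]
orientation: [3.141, 0.0, 0.008]
wrist_force: [3.9, 1.5, -0.4]
finger_gap: 0.0005
```

```bash
python3 - <<'E'
from bench import *
from meas import *
import pickle
s=get_state();print(s["ee_pos"],s["wrist_force"])
m=camera_model("wrist");pickle.dump(m,open("w4.pkl","wb"))
im=camera("wrist")[:,:,::-1].copy();cv2.imwrite("pics/w4.png",im)
meas(im,m,cxy=(.549,.0632))
E
```

```text
[0.53850917 0.01751666 0.04517934] [ 3.8533611   1.48140601 -0.35014647]
hub [226.80669349 250.26938552] [0.54388063 0.06157208] 5468
blue mid [0.59010186 0.03950381] bearing -29.964456758192874 line dir -29.863594 n 1363
red [393.08863636 118.31363636] [ 0.60559518 -0.02194272] r 0.10223648022680626 bearing -56.387633572327566 n 440
q deg 26.423176814134706
```

View pics/w4.png

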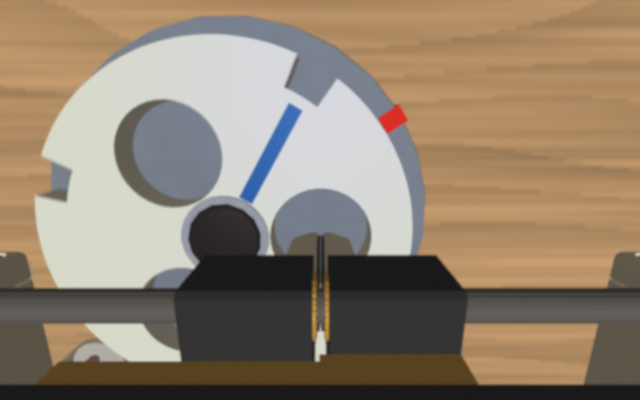

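>>> {"name": "play_rows", "arguments": {"rows": "-0.0039 -0.0013 0 0; -0.0038 -0.0016 0 0; -0.0036 -0.0020 0 0; -0.0034 -0.0023 0 0; 0 0 0 0; 0 0 0 0"}}

```text
time_s: 6.73
ee_pos: [0.5208, 0.0244, 0.0444]
orientation: [3.14, 0.001, -0.003]
wrist_force: [1.9, -1.1, 0.8]
finger_gap: 0.0004
```

```bash
python3 - <<'E'
from bench import *
from meas import *
import pickle
s=get_state();print(s["ee_pos"],s["wrist_force"])
m=camera_model("wrist");pickle.dump(m,open("w5.pkl","wb"))
im=camera("wrist")[:,:,::-1].copy();cv2.imwrite("pics/w5.png",im)
meas(im,m,cxy=(.549,.0632))
E
```

```text
[0.52078827 0.02438086 0.04439056] [ 1.87647715 -1.09418527  0.84420462]
hub [235.36898529 202.72400898] [0.5502627 0.062518 ] 4011
hub [236.28358209 257.31343284] [0.52293044 0.06385666] 134
blue mid [0.57594235 0.02410465] bearing -55.42754292266145 line dir -55.423927 n 1432
red [401.59574468  87.31163955] [ 0.60310304 -0.01829524] r 0.09781929148739997 bearing -56.42061984622872 n 799
q deg 0.9930769235672585
```

View pics/w5.png

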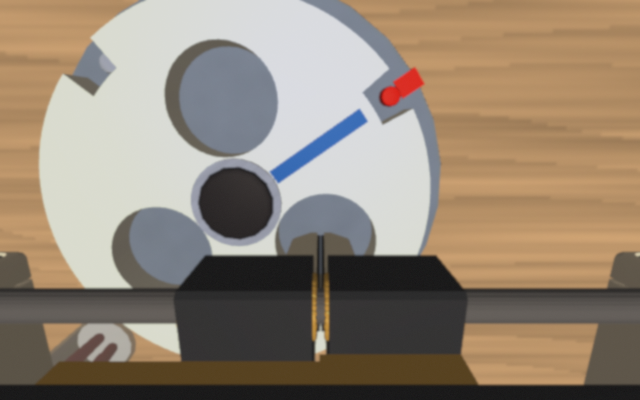

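>>> {"name": "play_rows", "arguments": {"rows": "0.0025 0.0017 0 0; 0 0 -0.02 0; 0 0 -0.025 0; 0.013 -0.02 0 0; 0.013 -0.02 0 0; 0 0 0 0; 0 0 0 0"}}

```text
time_s: 7.37
ee_pos: [0.5488, 0.0644, 0.0889]
orientation: [3.141, 0.005, -0.005]
wrist_force: [-1.1, -0.5, 0.2]
finger_gap: 0.0003
```

```bash
python3 - <<'E'
from bench import *
from meas import *
s=get_state();print(s["ee_pos"],s["wrist_force"])
m=camera_model("wrist")
im=camera("wrist")[:,:,::-1].copy();cv2.imwrite("pics/w6.png",im)
meas(im,m,cxy=(.549,.0632))
E
```

```text
[0.54884583 0.06444942 0.08885398] [-1.08142996 -0.46605837  0.1952466 ]
hub [320.54292481 224.93783304] [0.55221035 0.06307528] 1689
hub [303.25182482 260.56569343] [0.52846611 0.07391924] 274
hub [336.8113879  260.69395018] [0.52842359 0.05273669] 281
blue mid [0.57572324 0.02415266] bearing -55.61301535420493 line dir -55.39811 n 725
red [444.27802691 137.71300448] [ 0.60293536 -0.01870592] r 0.09806937886489181 bearing -56.634942733701834 n 446
q deg 1.0219273794969013
```

View pics/w6.png

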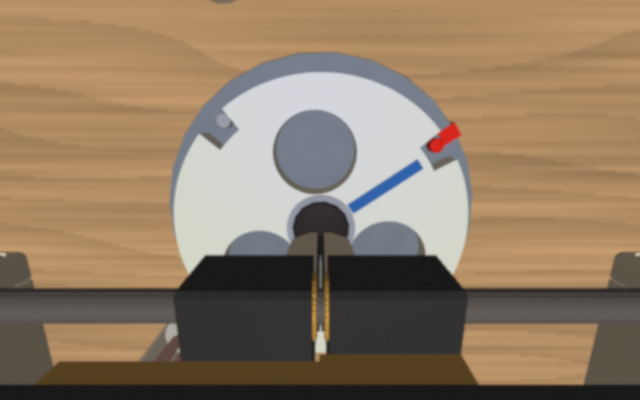

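>>> {"name": "play_rows", "arguments": {"rows": "0 0.001 0.015 0; 0 0 0.008 0; 0 0 0.002 0; 0 0 0.002 0; 0 0 0.002 0; 0 0 0 0"}}

```text
time_s: 7.92
ee_pos: [0.5495, 0.062, 0.0604]
orientation: [3.141, -0.0, -0.002]
wrist_force: [-0.6, -0.2, -0.8]
finger_gap: 0.0008
```

>>> {"name": "play_rows", "arguments": {"rows": "0 0 0.002 0; 0 0 0.002 0; 0 0 0.002 0; 0 0 0 0; 0 0 0 0"}}

```text
time_s: 8.33
ee_pos: [0.5504, 0.0625, 0.0547]
orientation: [3.141, 0.001, 0.001]
wrist_force: [-0.0, -1.3, 2.4]
finger_gap: 0.0004
```

>>> {"name": "play_rows", "arguments": {"rows": "0 0 0.002 0; 0 0 0.002 0; 0 0 0.001 0; 0 0 0 0; 0 0 0 0"}}

```text
time_s: 8.75
ee_pos: [0.5504, 0.0626, 0.0503]
orientation: [3.141, 0.001, 0.001]
wrist_force: [-2.7, -1.7, 7.6]
finger_gap: 0.0006
```

>>> {"name": "play_rows", "arguments": {"rows": "0 0 0.001 0; 0 0 0.001 0; 0 0 0 0; 0 0 0 0"}}

```text
time_s: 9.08
ee_pos: [0.5505, 0.0626, 0.0502]
orientation: [3.141, 0.001, 0.002]
wrist_force: [-5.1, -2.1, 19.7]
finger_gap: 0.0003
```

>>> {"name": "play_rows", "arguments": {"rows": "0 0 -0.004 0; 0 0 -0.01 0; 0 0 -0.03 0; 0 0 -0.04 0; 0 0 -0.04 0; 0 0 -0.04 0; 0 0 0 0; 0 0 0 0"}}

```text
time_s: 9.75
ee_pos: [0.5521, 0.0638, 0.2143]
orientation: [-3.14, -0.002, -0.011]
wrist_force: [0.1, -1.0, -0.6]
finger_gap: 0.0006
```

>>> {"name": "play_rows", "arguments": {"rows": "0 0.035 0 0; 0 0.035 0 0; 0 0.035 0 0; 0 0.035 0 0; 0 0.035 0 0; 0 0.035 0 0; 0 0.035 0 0; 0 0 0 0"}}

```text
time_s: 10.42
ee_pos: [0.5477, -0.1923, 0.2092]
orientation: [3.135, -0.019, -0.006]
wrist_force: [-0.4, -1.1, -0.1]
finger_gap: 0.0004
```

```bash
python3 - <<'E'
from bench import *
from meas import *
s=get_state();print(s["time_s"],s["ee_pos"],s["wrist_force"])
m=camera_model("top")
im=camera("top")[:,:,::-1].copy()
meas(im,m,ztop=.046,cxy=(.5505,.0645))
im2=camera("side")[:,:,::-1].copy()
a=cv2.resize(im[140:290,210:360],(400,400),interpolation=cv2.INTER_CUBIC); b=cv2.resize(im2[170:270,240:390],(600,400),interpolation=cv2.INTER_CUBIC)[:,100:500]
cv2.imwrite("pics/f1.png",np.hstack([a,b])); cv2.imwrite("pics/f2.png",im)
cv2.imwrite("pics/f3.png",im2)
i0=cv2.imread("pics/top0.png"); d=cv2.absdiff(im,i0).max(2); n,l,st,ce=cv2.connectedComponentsWithStats((cv2.medianBlur(d,3)>45).astype(np.uint8))
for i in range(1,n):
    if st[i,4]>6: print(st[i])
E
```

```text
10.4167 [ 0.54770696 -0.19234985  0.20921536] [-0.39912544 -1.10979325 -0.13110266]
red [320.11764706 200.35294118] [ 0.60427535 -0.01686084] r 0.09752627469144048 bearing -56.53733678155862 n 17
[  358   131   133   269 19886]
[302 189   7   7  35]
[266 195  25  23 291]
[283 195  15  16 185]
[314 198   6   7  29]
[298 203  18  32 450]
[288 216   7   7  41]
[270 221  10   6  28]
[259 221  40  25 445]
[304 241  12   9  60]
[281 247   6   5  21]
[629 348  11   9  54]
[ 585  359   55   41 1386]
```

View pics/f1.png

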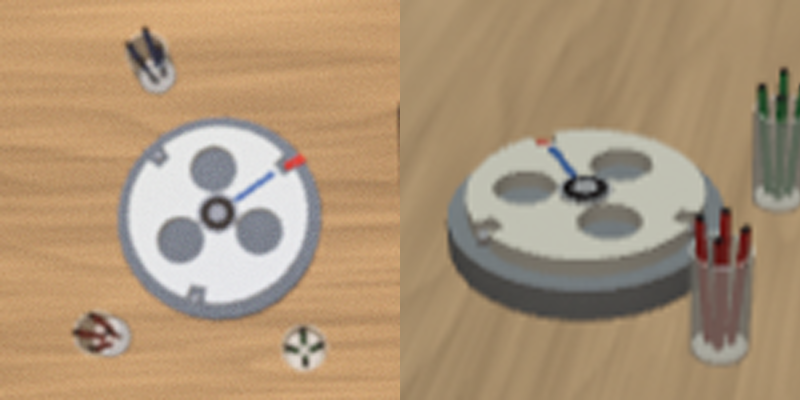

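View pics/f3.png

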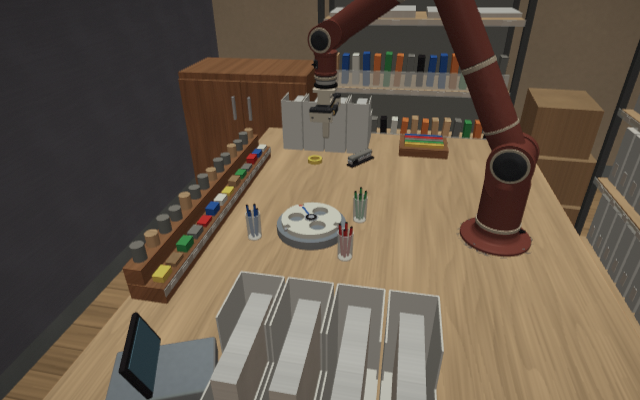

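```bash
python3 - <<'E'
from bench import *
from meas import *
m=camera_model("side")
for f in ["side0","f3"]:
    im=cv2.imread(f"pics/{f}.png"); hsv=cv2.cvtColor(im,cv2.COLOR_BGR2HSV)
    for th in (150,160):
        w=np.zeros(im.shape[:2],np.uint8); w[195:250,270:352]=((hsv[...,2]>th)&(hsv[...,1]<60))[195:250,270:352]
        n,l,st,ce=cv2.connectedComponentsWithStats(w); i=1+np.argmax(st[1:,4])
        cs,_=cv2.findContours((l==i).astype(np.uint8),cv2.RETR_EXTERNAL,cv2.CHAIN_APPROX_NONE)
        print(f,th,st[i],cv2.fitEllipse(cv2.convexHull(max(cs,key=cv2.contourArea))))
for z in(.058,.046): print(z,proj(m,(.5505,.064,z)))
E
```

```text
side0 150 [ 281  199   61   32 1089] ((310.7422790527344, 214.64553833007812), (32.07052993774414, 60.23539733886719), 88.72547149658203)
side0 160 [ 281  199   61   32 1050] ((310.7043151855469, 214.62208557128906), (32.06038284301758, 60.0465087890625), 88.62462615966797)
f3 150 [ 281  202   61   33 1090] ((310.7560119628906, 218.0254364013672), (32.58635711669922, 59.91203308105469), 88.76428985595703)
f3 160 [ 281  202   60   33 1060] ((310.7411804199219, 218.0038299560547), (32.600379943847656, 59.40788650512695), 88.45472717285156)
0.058 [310.81488963 213.10843999]
0.046 [310.89084357 216.4146726 ]
```

```bash
python3 - <<'E'
from bench import *
print(finish_job())
E
```

```text
the job is handed in; nothing more can be done
None
```

The marked notch is over the red pin, the deck is fully seated, and the job is handed in. It had taken about 10.4 s of the 51 s. No verdict was reported.

**What I did:** With the fingers shut, I put the tip into well_c and turned the deck about 168° clockwise. I backed the finger off, pressed the hub down in steps of 2 mm or less, then withdrew the arm to about 0.26 m to the side of the carousel at 0.21 m height.

**Last checks:**
- **Alignment:** Before pressing, the wrist camera put the blue line about 1.0° from the red pin. That is roughly 1.6 mm at the notch, against a 7 mm limit.
- **Seating:** Pressing stopped at a tool height of 50.2 mm, where the seated hub top should be at 50 mm. The force then rose to about 20 N without further travel. In the side camera the deck's top dropped 3.4 pixels, against 3.3 expected for the full 12 mm.
- **Bystanders:** Comparing the top camera before and after showed changes only at the deck and the arm. The side view shows the pots upright in their places.
- **Failed check:** My automatic angle measurement failed on the last top picture because the blue line was too thin for its colour mask. I judged the final alignment by eye, and the line and notch point at the red pin.

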